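# Stand the sample cylinder in its roller-clip stand

### The job

The steel sample cylinder has been left leaning in the beaker. Set it in its bench stand: put its round foot into the cup with the cylinder leaning out over the open front of the clip, then, with the foot down on the floor of the cup, straighten it until its neck snaps in between the two clip rollers, and let go so that it stands upright and fully seated. Leave the beaker and the two small vials standing.

Things in the scene. Friction and masses are not known exactly. Their poses are not given: they have to be found in the camera images.
- cylinder_center (a point): Centre of the loose steel sample cylinder (0.2 kg), on its axis 85 mm from the foot tip; z along the axis, foot to cap. Body 30 mm in diameter up to 100 mm from the foot tip, shoulder tapering to the neck, neck 108 to 134 mm, black cap 134 to 170 mm. At the start it leans 0.40 rad in the beaker, foot on its floor, body on its rim. It cannot stand by itself.
- cylinder_foot (a point): Tip of the cylinder's foot, on its axis; z points up the axis to the cap. The foot is a half ball 30 mm in diameter; its ball centre lies 15 mm up the axis from here.
- cylinder_neck (a point): Point on the cylinder's axis in its thin neck (16 mm in diameter), 117 mm from the foot tip; the clip holds the neck here. z up the axis.
- cylinder_cap (a point): Centre of the black ribbed cap, 29 mm in diameter and 36 mm long, on the cylinder's axis 152 mm from the foot tip; the place to grasp, along the axis from its end. A brass hose tail (12 mm wide at most) sticks out and ends 29 mm beyond this point. z up the axis.
- cup_mouth (a point): Centre of the mouth of the round upright cup on the fixed stand's grey base, 38 mm above the bench. Bore 34.5 mm in diameter, 22 mm deep; outside 51 mm. x points from the open front of the clip to the post behind, z up. The cylinder goes in leaning to -x; its foot can lean freely down to 8 mm above the floor, up to 0.25 rad on the floor.
- cup_floor (a point): Centre of the flat floor of the cup, 16 mm above the bench, where the foot tip stands at the end. Axes as cup_mouth. The grey base is 150 x 104 x 12 mm; behind the cup stands the post, 12 mm thick, 56 mm towards +x, which with its boss head ends 140 mm above the bench.
- clip (a point): Where the neck's axis stands when held: above the cup, 133 mm over the bench; axes as cup_mouth. Clip 15 mm tall: back stop face 8 mm to +x; two sprung arms end in free-turning black upright rollers 8.4 mm thick, axes 8 mm to -x and 8.5 mm to each side. Only the neck passes between them, from -x, pushed with about 10 N; The 30 mm body must pass 28 mm or more to -x (a lean of 0.4 rad), the neck 21 mm.
- jaw_left (a joint): Angle of the clip arm on the +y side of the stand, rad: 0 closed and empty, about 0.01 with the neck held, 0.12 as the neck passes, at most 0.30.
- jaw_right (a joint): Angle of the clip arm on the -y side of the stand, rad; values as jaw_left.
- rinse_beaker: Loose plain beaker, 69 mm in diameter, 83 mm high, in which the cylinder leans towards this frame's -x; origin at the centre of its underside, z up.
- vial_1_center (a point): Centre of a loose small capped vial, 25 mm in diameter and 56 mm high, standing nearer the robot; z up.
- vial_2_center (a point): Centre of a second vial like it, standing farther back; z up.
Mind the look-alikes: they are no part of the job. What is shaped like the part that bears cylinder_center but pink or purple is not meant.

How it is judged:
By the outcome, as a careful person would: the job done as asked, in the order asked, and still so for the second after the job is handed in, with the robot touching nothing.
It also fails if it takes over 42 s, if anything falls off the work surface, if the arm or the gripper's body presses on something with over 40 N, if the wrist force passes 120 N, or if a joint passes its speed limit or range.

### The arm

A 7-joint arm with a two-finger parallel gripper is mounted at the origin on a cart in front of the work surface, level with it; the furniture and walls round the work are solid. World frame = base frame: x ahead of the robot, y to its left, z up, the work surface at z = 0. Lengths are in mm, angles in rad, forces in N, time in s.
With the tool pointing down it reaches from about 400 to 900 mm from the base axis. Payload 5.6 kg.
Tool frame: the origin (TCP) lies midway between the tips of the shut fingers; the grasp point (between the pads) lies 19 mm behind it; x points along the fingers, y is the direction in which the jaws open and shut, and the axes are right-handed (so a half turn about x gives the same grasp; the last joint's range is limited). The gripper opens to 92 mm and grips with 3 to 60 N. Pads are 20 mm wide; open, the fingers measure 128 mm over their backs; the gripper's body (75 mm by 189 mm) begins 69 mm behind the grasp point.
Start: joints at [1.176, 0.468, -0.012, 1.603, 0.006, 1.071, -0.056], TCP at [223.941, -610.213, 190.292] pointing down, gripper open.
Joint ranges: [-2.53, 2.53], [-0.31, 2.02], [-1.57, 1.55], [0.28, 2.44], [-1.29, 4.43], [0.15, 1.84], [-2.92, 2.92]. Speed limits (rad/s): [2.57, 2.57, 3.14, 3.14, 3.14, 3.14, 3.14].

### API

Orientations are given as a rotation vector (axis times angle).
In Python, from cell import robot, grip, kin, viewer gives the robot as it stands. Calls block until the motion is done:
- robot.movep(position, orientation): joint-space move of the TCP to a pose.
- robot.servo_line(position, feed=150, rotation=None): straight line of the TCP; rotation=None keeps the orientation; feed is the mean speed in mm/s.
- robot.goto_joints(angles): joint-space move.
- grip(opening, newtons=None): opening from 0.0 (shut) to 1.0 (fully open); newtons is the grip in N (None keeps the last); returns when the fingers have stopped.
- robot.hold(seconds).
- kin.ik(position, orientation): joint angles nearest the present ones, or None.
- robot.observe(): the state.
- viewer.read_camera(name): name is "scene" or "top" or "wrist"; returns the picture (480x640x3 uint8, red, green, blue); there is no depth.
- viewer.camera_info(name): a dict with "camera_matrix" (3x3 intrinsics, pixels), "R" (3x3) and "t" (3): a world point X has camera coordinates R X + t. Camera axes: x right, y down, z forward; pixel columns grow to the right and rows downward; lengths in mm; the calibration is good to about 2 mm. The wrist camera is an equidistant fisheye: a pixel r from the principal point sees the ray r / f radians off the axis. A picture is of the moment at which its call begins: read the wrist's pose just before it. camera_info takes no time and is no camera call; for the wrist camera it gives the pose at the moment of the call.
A pose or a line that the arm cannot do raises robot.IKError and nothing moves.
- robot.job_done(): hands the job in, once; it reports no verdict.
Trained networks look in the newest picture that a camera, given by its name, has taken for a name from the list of things; names that differ only in an ending like _2 or _b are one class to them, and where a whole thing is asked for, a point or a joint stands for the part that bears it (a point fixed in the world has none). Each returns a list of dicts, best first, with "confidence" (0 to 1); they miss things now and then, are a little off and sometimes report something else, mostly with a low value. They report only what shows in the picture. A call takes as long as a camera call. They do not tell look-alikes from the thing itself.
- viewer.silhouettes(name, camera): "mask" (480x640 bool, what is visible of it).
- viewer.pinpoint(name, camera): "at" ([x, y, z] in mm, in the coordinates of the camera as it stood for that picture, good to about 4 mm: a listed point, or the origin of a listed thing).
The state is a dict: "t": time; "joints": joint angles; "joint_velocities": joint speeds; "joint_torque": joint torques, N m; "tcp_pos": TCP position; "tcp_rot": TCP orientation; "contact_force": force on the tool from outside, world axes, zero at the start; "wrist_torque": the same for the moment, N m; "grip_width": opening from 0.0 (shut) to 1.0 (fully open).
Only numpy, scipy, OpenCV 4.12 (cv2) and the standard library are available. Lean on these libraries where they do the work, as an engineer would, in place of code of your own. Each camera call takes 0.05 s, during which the arm holds its last target.

## Working session

There is one attempt and no reset: what is moved stays moved. The work goes in short steps, each a Python script; the robot and the scene stay as the last script left them, time stands still between calls to the robot, and variables do not carry over. Pictures are saved under pics/ and viewed, and the job is handed in when it is done.

```bash
ls; mkdir -p pics; python3 - <<'E'
from cell import robot, grip, kin, viewer
import cv2, numpy as np
s=robot.observe(); print(s)
for c in ["scene","top","wrist"]:
    im=viewer.read_camera(c); cv2.imwrite(f"pics/{c}0.png",im[:,:,::-1])
    i=viewer.camera_info(c); print(c,i)
E
```

```text
pics
{'t': 0.0, 'joints': array([ 1.17600185,  0.46838435, -0.01163983,  1.6036103 ,  0.00604429,
        1.07140672, -0.0563091 ]), 'joint_velocities': array([-0.00019166,  0.00015552, -0.00088242, -0.00048255,  0.00083686,
       -0.002096  ,  0.00094659]), 'joint_torque': array([-5.87513623e-04, -5.20579433e+01, -1.25010734e-02, -2.43752986e+01,
       -5.65835601e-02,  1.70774502e-02,  1.61840744e-04]), 'tcp_pos': array([ 223.7033413 , -609.62585952,  189.34128319]), 'tcp_rot': array([ 2.03027724,  0.36268201, -2.03121215]), 'contact_force': array([ 0.90150648,  0.49008189, -0.3960904 ]), 'wrist_torque': array([ 0.00399587, -0.07065772, -0.00352723]), 'grip_width': 0.9992004324417758}
scene {'camera_matrix': array([[565.39770294,   0.        , 305.46005575],
       [  0.        , 565.39770294, 237.73829202],
       [  0.        ,   0.        ,   1.        ]]), 'R': array([[-0.87149448, -0.49039845,  0.00259413],
       [-0.35079244,  0.61968457, -0.70209379],
       [ 0.34269817, -0.61278087, -0.71207975]]), 't': array([482.53877538, 270.10018004, 876.504051  ])}
top {'camera_matrix': array([[445.48873766,   0.        , 315.89756992],
       [  0.        , 445.48873766, 240.35876693],
       [  0.        ,   0.        ,   1.        ]]), 'R': array([[-2.69071469e-02, -9.99637825e-01, -4.72689054e-04],
       [-9.89238699e-01,  2.66952578e-02, -1.43854645e-01],
       [ 1.43815163e-01, -3.40311576e-03, -9.89598715e-01]]), 't': array([   2.78889304,  582.33710254, 1066.27021363])}
wrist {'camera_matrix': array([[371.64829954,   0.        , 312.02579117],
       [  0.        , 371.64829954, 239.99330496],
       [  0.        ,   0.        ,   1.        ]]), 'R': array([[ 0.34463952, -0.93873341, -0.00178394],
       [-0.91164407, -0.33514618,  0.23786997],
       [-0.22389437, -0.08035308, -0.97129537]]), 't': array([-649.38376013,  -27.42625072,  391.01636072])}
```

View pics/scene0.png

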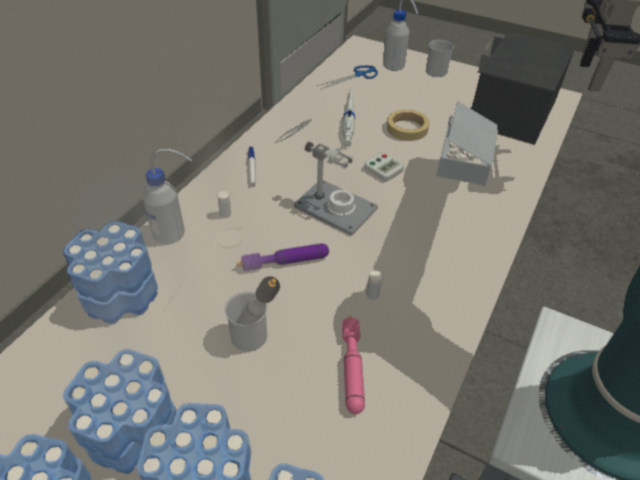

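View pics/top0.png

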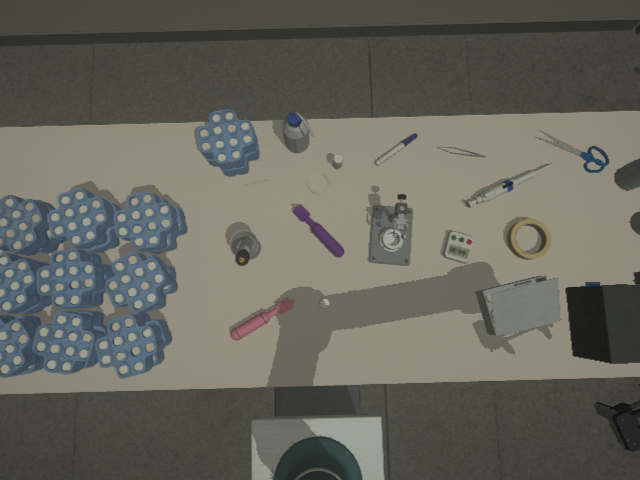

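View pics/wrist0.png

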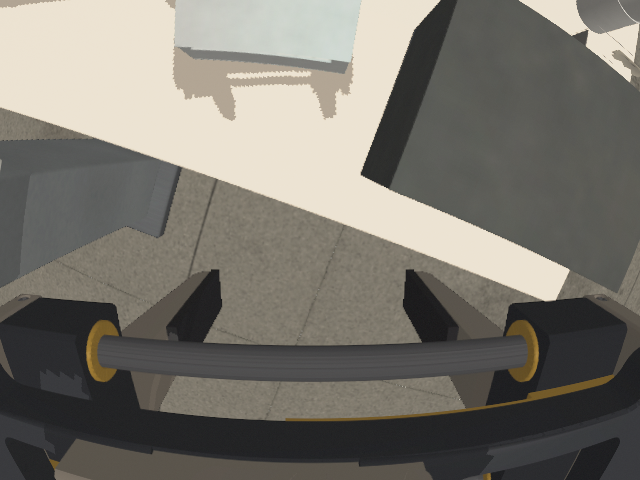

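Candidates for the cylinder are the grey one with a black cap in the beaker (scene 265,290 / top 242,257), the purple one lying down (scene 288,256), and the pink one lying down (scene 353,365). By the description I want the one in the beaker. Next I'll measure it and check a crop.

```bash
python3 - <<'E'
from cell import robot, grip, kin, viewer
import cv2, numpy as np
np.set_printoptions(precision=1,suppress=True)
ims={c:viewer.read_camera(c) for c in ["scene","top"]}
for n in ["cylinder_cap","cylinder_neck","cylinder_center","cup_mouth","clip","rinse_beaker","vial_1_center"]:
    for c in ["scene","top"]:
        i=viewer.camera_info(c);R=i["R"];t=i["t"];K=i["camera_matrix"]
        for d in viewer.pinpoint(n,c):
            p=np.array(d["at"]);px=K@p;px=px[:2]/px[2]
            print(n,c,round(d["confidence"],2),R.T@(p-t),px, {k:v for k,v in d.items() if k not in("at","confidence")})
a=cv2.resize(ims["scene"][255:355,200:300],None,fx=4,fy=4,interpolation=cv2.INTER_CUBIC)
b=cv2.resize(ims["top"][180:280,370:470],None,fx=4,fy=4,interpolation=cv2.INTER_CUBIC)
cv2.imwrite("pics/crop1.png",np.hstack([a,b])[:,:,::-1])
print(robot.observe()["t"])
E
```

```text
cylinder_cap scene 0.96 [658.3  25.   12.2] [251.2 261.9] {}
cylinder_cap scene 0.78 [423.8  70.7  11.9] [351.3 329.2] {}
cylinder_cap scene 0.55 [534.6 158.5 143.5] [265.6 290.3] {}
cylinder_cap scene 0.32 [ 580.6 -200.1   13.3] [341.  205.9] {}
cylinder_cap top 0.97 [427.8  73.   10.9] [283.3 304. ] {}
cylinder_cap top 0.92 [532.7 154.8 145.1] [241.7 257.6] {}
cylinder_cap top 0.64 [661.2  25.2  14.3] [300.3 212. ] {}
cylinder_neck scene 0.88 [403.6 103.3  13.5] [353.6 347.6] {}
cylinder_neck scene 0.86 [547.1 157.5 113.5] [260.1 299. ] {}
cylinder_neck scene 0.77 [630.4   6.5  16.8] [268.7 259.4] {}
cylinder_neck scene 0.53 [569.5 165.2   1.9] [250.2 337.7] {}
cylinder_neck top 0.92 [543.2 158.6 115.4] [242.2 254.5] {}
cylinder_neck top 0.78 [409.  101.   11.8] [272.2 311.9] {}
cylinder_neck top 0.66 [635.6  -0.8  14.1] [310.6 221.5] {}
cylinder_center scene 0.9 [603.8 -19.7  18.1] [287.7 255.2] {}
cylinder_center scene 0.71 [391.6 131.   12.8] [352.8 363.5] {}
cylinder_center scene 0.61 [559.7 158.   84.7] [254.3 307.4] {}
cylinder_center scene 0.4 [548.7 158.5 112.3] [258.9 299.
[... 151 characters left out ...]
58 [559.4 159.8  84.9] [243.8 249.2] {}
cylinder_center top 0.54 [789.5 -73.7  28.3] [337.2 161.2] {}
cup_mouth scene 0.83 [ 583.8 -204.3   36.2] [341.  196.1] {}
cup_mouth top 0.7 [ 581.  -205.    36.1] [392.7 239.1] {}
clip scene 0.76 [ 577.8 -198.2  127.2] [344.6 163.7] {}
clip top 0.83 [ 583.  -202.9  132.2] [398.8 232.1] {}
rinse_beaker scene 0.96 [570.5 162.1  -1. ] [250.8 337.1] {}
rinse_beaker scene 0.29 [ 582.  -202.2   15.7] [340.9 204.3] {}
rinse_beaker top 0.65 [572.2 161.1   1.2] [248.4 248.3] {}
vial_1_center scene 0.88 [428.9 -25.1  23. ] [372.4 286.3] {}
vial_1_center top 0.6 [430.5 -29.9  21.8] [324.4 301.7] {}
vial_1_center top 0.28 [535.6 155.1 144.9] [241.6 256.3] {}
0.95
```

View pics/crop1.png

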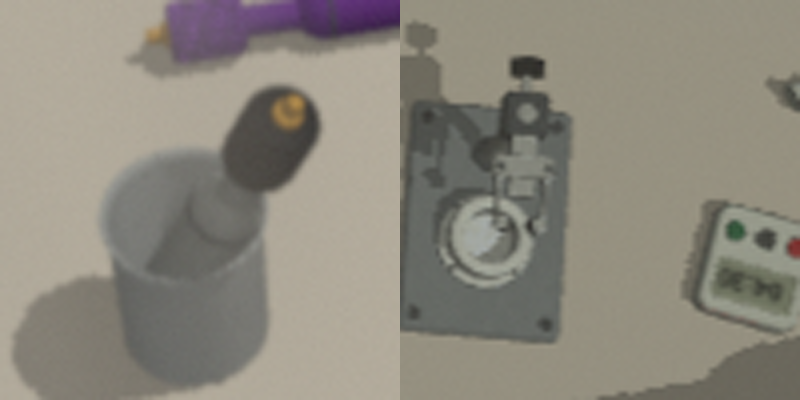

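Crop check: left is the steel-grey cylinder with a black ribbed cap and brass tail at scene (272,283), standing in the beaker, with only a bit of the purple look-alike above it. Right is the stand, with the cup at top (392,239). Next I'll refine the stand pose and cylinder axis with overlays.

```bash
cat > h.py <<'E'
from cell import robot, grip, kin, viewer
import cv2, numpy as np
from scipy.spatial.transform import Rotation as Rn
np.set_printoptions(precision=2,suppress=True)
def cam(c):
    i=viewer.camera_info(c); return i["camera_matrix"],i["R"],i["t"]
def proj(c,X):
    K,R,t=cam(c); p=np.atleast_2d(X)@R.T+t
    q=p@K.T; return q[:,:2]/q[:,2:]
def unproj(c,uv,z):
    K,R,t=cam(c); d=R.T@np.linalg.solve(K,np.array([uv[0],uv[1],1.])); o=-R.T@t
    return o+d*(z-o[2])/d[2]
def pin(n,c):
    K,R,t=cam(c)
    return [(d["confidence"],R.T@(np.array(d["at"])-t)) for d in viewer.pinpoint(n,c)]
E
python3 - <<'E'
from h import *
ref={"cup_mouth":(582,-204,37),"clip":(581,-202,131),"cylinder_cap":(534,157,144),"cylinder_neck":(545,158,114),"cylinder_center":(560,159,85),"rinse_beaker":(571,161,0)}
acc={}
for k in range(3):
    for c in ["scene","top"]:
        im=viewer.read_camera(c); cv2.imwrite(f"pics/raw_{c}.png",im[:,:,::-1])
        for n in (["cup_mouth","clip"] if k<2 else [])+["cylinder_cap","cylinder_center"]*(k<1):
            for cf,p in pin(n,c):
                if np.linalg.norm(p-ref[n])<15: acc.setdefault((n,c),[]).append(p);break
for k in acc: print(k,np.array(acc[k]))
yaw=-0.09
for c,(x0,y0) in {"scene":(290,130),"top":(360,175)}.items():
    im=cv2.imread(f"pics/raw_{c}.png")[y0:y0+100,x0:x0+100]
    s=6; im=cv2.resize(im,None,fx=s,fy=s,interpolation=cv2.INTER_CUBIC)
    def d(P,col):
        uv=((proj(c,P)-[x0-.0,y0-.0]+.5)*s*16).astype(np.int32); cv2.polylines(im,[uv.reshape(-1,1,2)],False,col,1,cv2.LINE_AA,4)
    C=np.array([582.,-203.7,0]); th=np.linspace(0,2*np.pi,80); ci=np.c_[np.cos(th),np.sin(th),0*th]
    d(C+[0,0,38]+25.5*ci,(0,0,255)); d(C+[0,0,38]+17.25*ci,(0,255,0))
    ex=np.array([np.cos(yaw),np.sin(yaw),0]);ey=np.array([-ex[1],ex[0],0])
    d(np.array([C-60*ex+[0,0,12],C+100*ex+[0,0,12]]),(255,0,0))
    for sg in(1,-1): d(np.array([C+[0,0,133]-8*ex+8.5*sg*ey+4.2*p+[0,0,7.5] for p in ci]),(255,0,255))
    d(np.array([C+[0,0,133]+8*ex-10*ey,C+[0,0,133]+8*ex+10*ey]),(255,255,0))
    cv2.imwrite(f"pics/ov_{c}.png",im)
E
```

```text
('cup_mouth', 'scene') [[ 579.08 -199.28   39.42]
 [ 582.48 -204.73   36.9 ]]
('clip', 'scene') [[ 580.79 -197.75  129.5 ]
 [ 579.61 -192.81  128.19]]
('cylinder_cap', 'scene') [[533.39 153.67 142.17]]
('cylinder_center', 'scene') [[561.7  159.34  85.32]]
('cup_mouth', 'top') [[ 583.69 -203.21   36.89]
 [ 582.13 -204.37   34.85]]
('clip', 'top') [[ 583.51 -203.45  133.97]
 [ 583.38 -206.14  130.93]]
('cylinder_cap', 'top') [[537.   152.13 145.8 ]]
('cylinder_center', 'top') [[559.86 158.94  85.13]]
```

View pics/ov_scene.png

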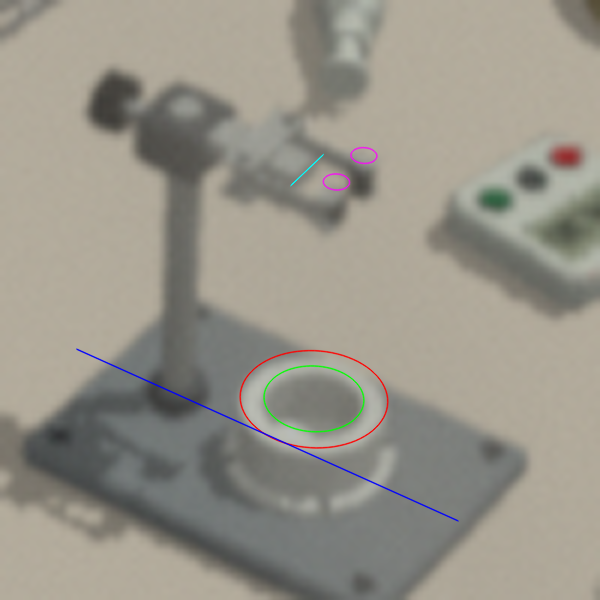

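View pics/ov_top.png

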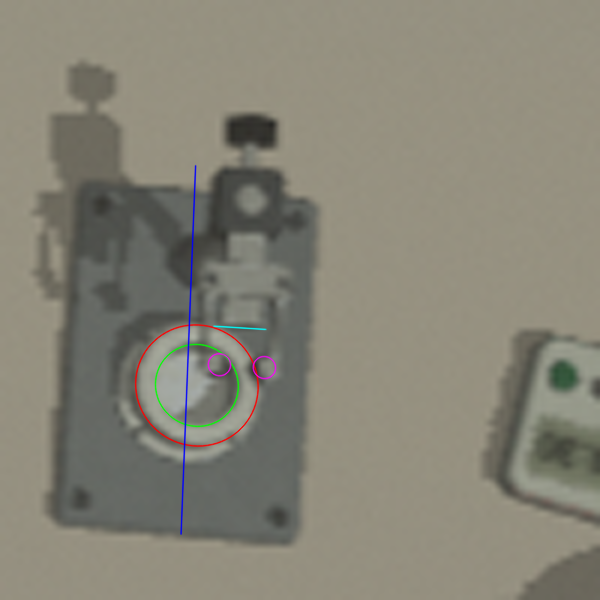

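```bash
python3 - <<'E'
from h import *
for c,(x0,y0),S in [("top",(360,175),[(102,205),(297,219),(80,499),(278,517)]),("scene",(290,130),[(60,435),(205,313),(362,583),(490,450)])]:
    P=np.array([unproj(c,(x/6-.5+x0,y/6-.5+y0),12) for x,y in S])[:,:2]
    print(c,P.mean(0),"dims",P[0]-P[2],P[1]-P[3],P[0]-P[1],P[2]-P[3])
    for a,b in((0,2),(1,3)): v=P[a]-P[b]; print("yaw",np.arctan2(v[1],v[0]))
    for a,b in((0,1),(2,3)): v=P[a]-P[b]; print("yawp",np.arctan2(v[1],v[0])-np.pi/2)
    im=cv2.imread(f"pics/raw_{c}.png")
    x,y=(330,140) if c=="scene" else (385,200)
    if c=="scene": A=cv2.resize(im[145:185,310:360],None,fx=12,fy=12,interpolation=cv2.INTER_CUBIC)
    else: B=cv2.resize(im[212:257,378:418],None,fx=11,fy=11,interpolation=cv2.INTER_CUBIC)
cv2.imwrite("pics/zA.png",A);cv2.imwrite("pics/zB.png",B)
print(A.shape,B.shape)
E
```

```text
top [ 597.06 -205.83] dims [126.81 -15.23] [128.3  -15.37] [ 8.41 83.55] [ 9.91 83.41]
yaw -0.11949495543690998
yaw -0.11919395402191817
yawp -0.10029946903542664
yawp -0.11821380367823409
scene [ 594.7  -203.43] dims [126.04 -14.71] [122.6  -16.77] [13.   84.51] [ 9.56 82.44]
yaw -0.1161460046709567
yaw -0.13597716269037285
yawp -0.15258336871432943
yawp -0.11540931384879594
(480, 600, 3) (495, 440, 3)
```

View pics/zA.png

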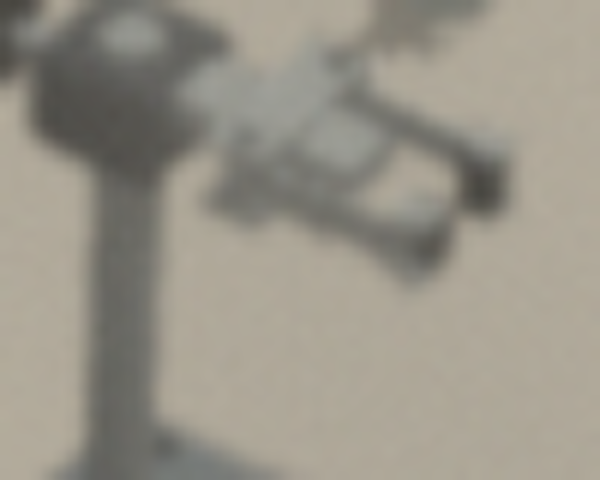

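View pics/zB.png

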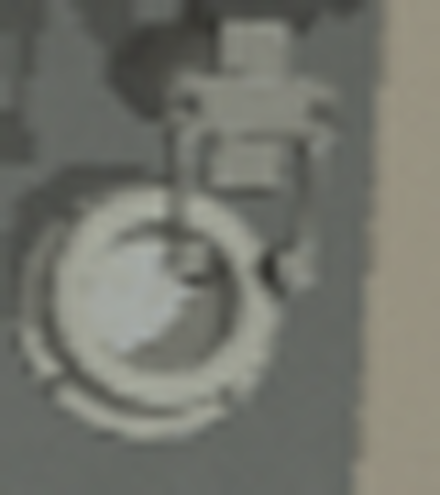

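```bash
cat >> h.py <<'E'
def ori(lean,az,flip=1):
    """az: yaw of frame whose -x is lean direction"""
    ex=np.array([np.cos(az),np.sin(az),0]);ey=np.array([-ex[1],ex[0],0])
    u=-np.sin(lean)*ex+np.cos(lean)*np.array([0,0,1.])
    x=-u; y=flip*ey; z=np.cross(x,y)
    return u,Rn.from_matrix(np.c_[x,y,z]).as_rotvec()
CAP=np.array([534.5,154.6,144.5]); 
E
python3 - <<'E'
from h import *
print(Rn.from_rotvec(robot.observe()["tcp_rot"]).as_matrix())
print(robot.observe()["joints"])
C=np.array([581.5,-203.2,16])
for f in (1,-1):
    u,r=ori(.4,.17,f)
    for p in (CAP+90*u-19*u,CAP-19*u,CAP+100*u-19*u): print(f,"grasp",kin.ik(p,r))
    for L,az,h in ((.42,-.119,8),(.25,-.119,0),(0,-.119,0)):
        u,r=ori(L,az,f); print(f,L,kin.ik(C+[0,0,h]+133*u,r))
E
```

```text
[[ 0.    0.34 -0.94]
 [-0.   -0.94 -0.34]
 [-1.    0.    0.  ]]
[ 1.18  0.47 -0.01  1.6   0.01  1.07 -0.06]
1 grasp [ 0.64  0.16 -1.1   2.15  0.46  0.58  0.96]
1 grasp [ 0.43  0.4  -0.95  2.16  0.95  0.52  0.53]
1 grasp [ 0.71  0.15 -1.17  2.14  0.43  0.59  1.  ]
1 0.42 [ 0.94  0.27 -0.65  2.16  0.21  0.35  1.61]
1 0.25 [ 0.87  0.37 -0.66  1.99  0.32  0.63  1.49]
1 0 [ 0.76  0.55 -0.66  1.69  0.39  1.03  1.42]
-1 grasp [ 0.55  0.14 -1.    2.15  0.41  0.56 -2.14]
-1 grasp [ 0.27  0.33 -0.75  2.17  0.8   0.45 -2.5 ]
-1 grasp [ 0.76  0.17 -1.23  2.14  0.47  0.6  -2.18]
-1 0.42 [ 0.58  0.21 -0.25  2.18 -0.13  0.34 -1.23]
-1 0.25 [ 0.49  0.3  -0.2   2.01  0.02  0.59 -1.4 ]
-1 0 [ 0.39  0.46 -0.14  1.72  0.08  0.97 -1.47]
```

```bash
python3 - <<'E'
from h import *
u,r=ori(.3,0.0,1)
robot.movep([490,-60,270],r); s=robot.observe(); print(s["t"],s["joints"])
u,r=ori(.4,.17,1)
print(kin.ik(CAP+71*u,r))
robot.movep(CAP+71*u,r); s=robot.observe(); print(s["t"],s["joints"],s["tcp_pos"],CAP+71*u)
im=viewer.read_camera("wrist"); cv2.imwrite("pics/w1.png",im[:,:,::-1])
for n in("cylinder_cap","cylinder_center","rinse_beaker"): print(n,pin(n,"wrist"))
E
```

```text
4.0333 [ 0.76 -0.03 -0.66  2.07 -0.06  0.79  1.7 ]
[ 0.55  0.14 -1.    2.15  0.41  0.56  1.01]
4.9083 [ 0.55  0.14 -1.    2.15  0.41  0.56  1.01] [507.77 148.52 209.89] [507.25 149.92 209.9 ]
cylinder_cap [(0.83, array([659.21,  23.64,  14.07])), (0.66, array([535.25, 156.88, 147.14])), (0.61, array([423.23,  72.51,  14.01]))]
cylinder_center [(0.95, array([388.37, 135.01,  15.43])), (0.64, array([609.61, -23.68,  15.44])), (0.6, array([559.6 , 161.39,  84.8 ]))]
rinse_beaker [(0.96, array([571.47, 165.25,   5.19]))]
```

View pics/w1.png

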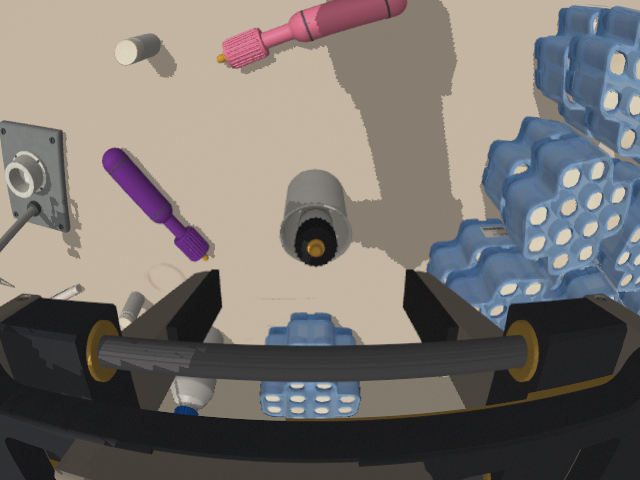

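The wrist view shows the black cap with its brass tail at (316,245), centred between the fingers. The beaker stands behind it, in line with the tool. I'll approach along the axis and grip.

```bash
python3 - <<'E'
from h import *
u,r=ori(.4,.17,1)
cap=np.array([534.8,155.8,144.7])
robot.servo_line(cap+1.5*u-19*u,feed=120,rotation=r)
s=robot.observe(); print(s["t"],s["tcp_pos"],cap-17.5*u,s["contact_force"])
im=viewer.read_camera("wrist"); cv2.imwrite("pics/w2.png",im[:,:,::-1])
im=viewer.read_camera("scene"); cv2.imwrite("pics/s2.png",cv2.resize(im[200:380,150:370],None,fx=3,fy=3)[:,:,::-1])
grip(0.2,20)
s=robot.observe(); print(s["t"],s["grip_width"],s["grip_width"]*92,s["contact_force"],s["tcp_pos"])
E
```

```text
6.0 [541.69 157.06 129.09] [541.52 156.95 128.58] [-1.34 -0.05 -0.38]
7.0833 0.302323567785332 27.813768236250542 [ 0.16 -0.47  0.01] [541.49 156.95 128.55]
```

View pics/w2.png

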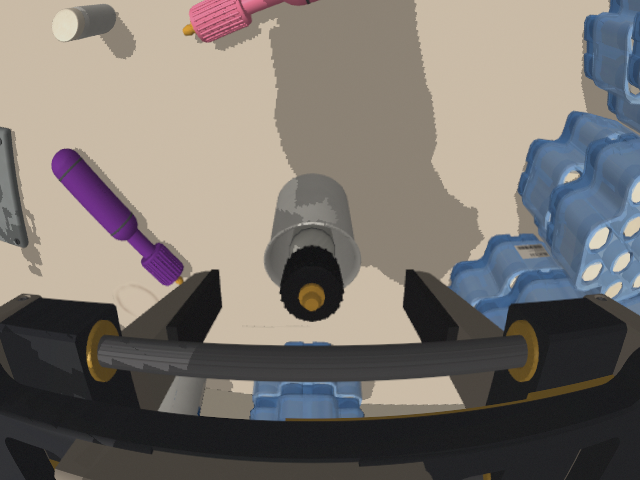

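View pics/s2.png

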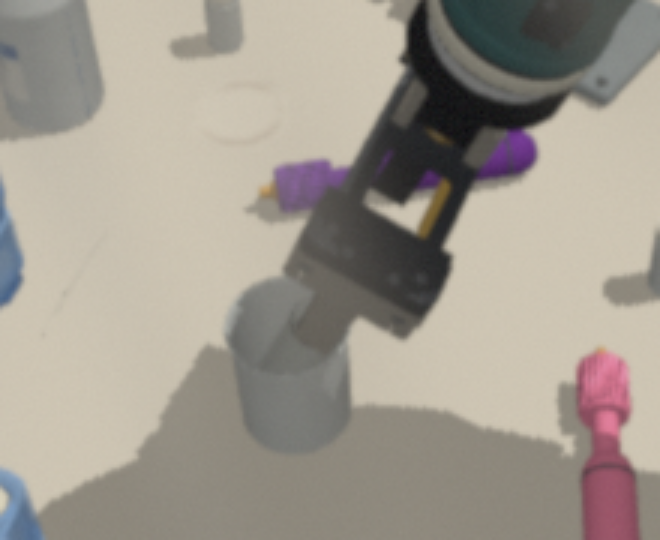

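```bash
python3 - <<'E'
from h import *
u,r=ori(.4,.17,1)
g=grip(0.2,40)
p=np.array([541.5,157,128.6])
s=robot.observe(); print(s["t"],s["grip_width"])
ex=np.array([np.cos(.17),np.sin(.17),0])
robot.servo_line(p+20*u+1.0*ex,feed=80,rotation=r)
s=robot.observe(); print(s["t"],s["contact_force"])
robot.servo_line(p+110*u+1.0*ex,feed=180,rotation=r)
s=robot.observe(); print(s["t"],s["grip_width"],s["contact_force"],s["joints"])
for c in("wrist","scene"): cv2.imwrite(f"pics/{c}3.png",viewer.read_camera(c)[:,:,::-1])
E
python3 -c "
import cv2
a=cv2.imread('pics/scene3.png');cv2.imwrite('pics/s3.png',cv2.resize(a[180:380,150:370],None,fx=3,fy=3))"
```

```text
7.3 0.29939447521351087
7.6917 [-0.11  0.87 -1.88]
8.3417 0.299835836823667 [-0.37 -0.17 -2.6 ] [ 0.62  0.08 -1.05  2.14  0.3   0.59  1.11]
```

View pics/wrist3.png

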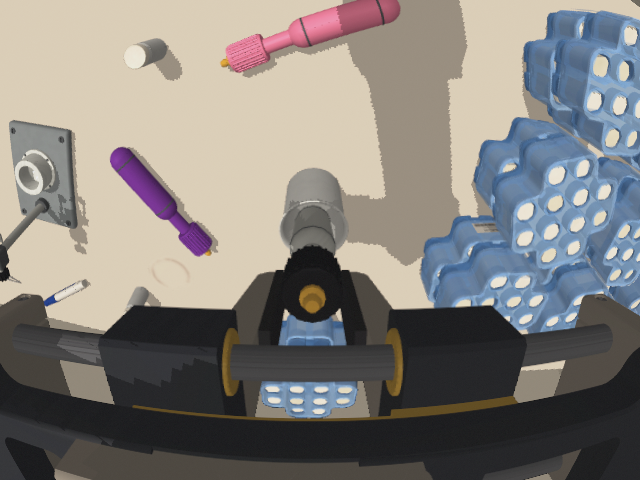

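View pics/s3.png

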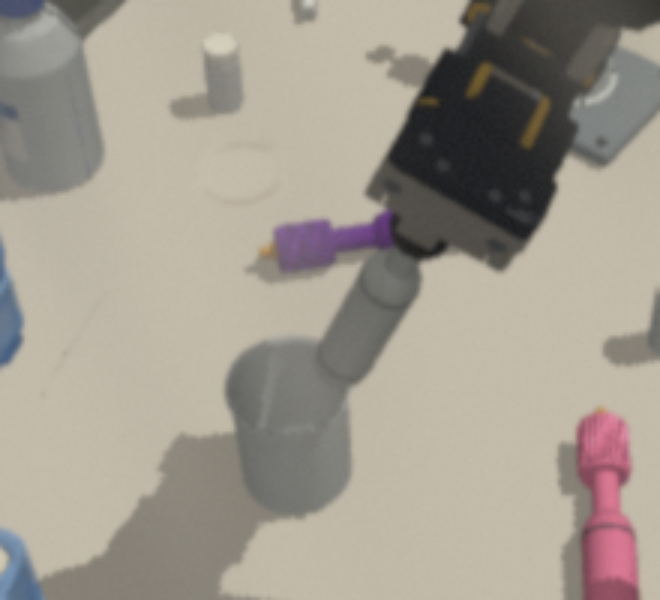

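```bash
python3 - <<'E'
from h import *
C=np.array([581.5,-203.2,16.]); u,r=ori(.42,-.119,1)
foot=C+[0,0,8]+45*u   # wanted foot, nominal
p=foot+ (152+1.5-19)*u
print(kin.ik(p,r))
robot.movep(p,r); robot.hold(.2)
s=robot.observe(); print(s["t"],s["tcp_pos"],p,s["joints"],s["contact_force"])
for c in("wrist","scene","top"):
    cv2.imwrite(f"pics/{c}4.png",viewer.read_camera(c)[:,:,::-1])
    for n in("cylinder_foot","cylinder_center","cylinder_neck","cup_mouth"):
        for cf,q in pin(n,c):
            if q[1]<-120: print(c,n,round(cf,2),q)
print("expect foot",foot,"center",foot+85*u,"neck",foot+117*u)
E
python3 -c "
import cv2,numpy as np
a=cv2.imread('pics/scene4.png');b=cv2.imread('pics/top4.png')
cv2.imwrite('pics/s4.png',np.hstack([cv2.resize(a[110:250,290:420],None,fx=3,fy=3),cv2.resize(b[180:320,330:460],None,fx=3,fy=3)]))"
```

```text
[ 1.31  0.24 -1.03  2.15  0.26  0.46  1.58]
9.9333 [ 509.32 -193.28  188.15] [ 508.82 -194.51  187.9 ] [ 1.31  0.24 -1.03  2.15  0.26  0.46  1.58] [ 0.15  0.43 -2.63]
wrist cylinder_foot 0.87 [ 556.67 -199.43   62.81]
wrist cylinder_foot 0.21 [ 497.83 -190.35  205.33]
wrist cylinder_center 0.69 [ 526.34 -194.53  144.11]
wrist cylinder_neck 0.88 [ 516.57 -192.19  172.6 ]
wrist cup_mouth 0.5 [ 558.86 -200.05   64.59]
scene cylinder_foot 0.94 [ 555.81 -197.37   59.99]
scene cylinder_center 0.96 [ 528.05 -199.2   140.9 ]
scene cylinder_neck 0.57 [ 511.87 -194.35  170.78]
scene cup_mouth 0.57 [ 581.08 -199.18   36.22]
scene cup_mouth 0.48 [ 499.   -193.74  204.1 ]
top cylinder_foot 0.52 [ 562.24 -205.14   65.81]
top cylinder_center 0.51 [ 527.43 -197.24  145.41]
top cylinder_neck 0.66 [ 511.03 -194.31  173.93]
top cup_mouth 0.77 [ 584.35 -203.52   34.36]
expect foot [ 563.28 -201.02   65.09] center [ 528.87 -196.91  142.7 ] neck [ 515.91 -195.36  171.92]
```

View pics/wrist4.png

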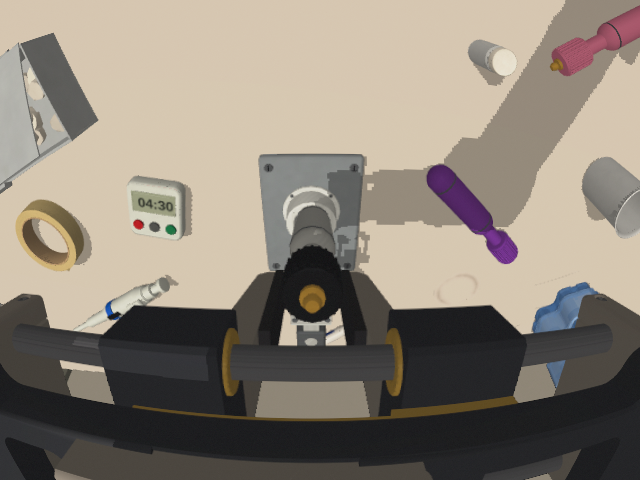

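View pics/s4.png

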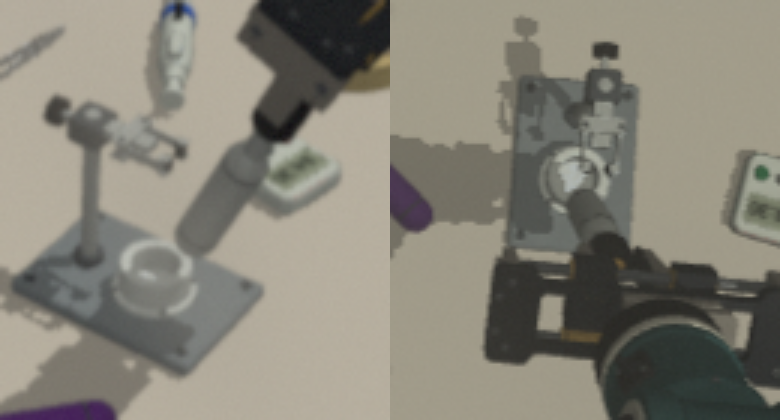

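```bash
cat >> h.py <<'E'
def projw(X):
    K,R,t=cam("wrist"); p=np.atleast_2d(X)@R.T+t
    rho=np.hypot(p[:,0],p[:,1]); th=np.arctan2(rho,p[:,2]); k=th/np.maximum(rho,1e-9)
    return np.c_[K[0,0]*p[:,0]*k+K[0,2],K[1,1]*p[:,1]*k+K[1,2]]
PR=[(15-15*np.cos(a),15*np.sin(a)) for a in np.linspace(0.1,np.pi/2,8)]+[(100,15),(108,8),(134,8)]
def overlay(c,img,box,s,foot,u,C,yaw,out):
    x0,y0,w,h=box
    im=cv2.resize(img[y0:y0+h,x0:x0+w],None,fx=s,fy=s,interpolation=cv2.INTER_CUBIC)
    P=projw if c=="wrist" else (lambda X:proj(c,X))
    def d(X,col):
        uv=((P(X)-[x0,y0]+.5)*s*16).astype(np.int32); cv2.polylines(im,[uv.reshape(-1,1,2)],False,col,1,cv2.LINE_AA,4)
    th=np.linspace(0,2*np.pi,60)
    a=np.cross(u,[0,1.,0]);a/=np.linalg.norm(a);b=np.cross(u,a)
    ring=lambda o,rr,a,b:o+rr*(np.cos(th)[:,None]*a+np.sin(th)[:,None]*b)
    for q,rr in PR[2::2]+PR[-3:]: d(ring(foot+q*u,rr,a,b),(0,0,255))
    e1=np.array([1.,0,0]);e2=np.array([0,1.,0])
    for rr in(25.5,17.25): d(ring(np.append(C[:2],38.),rr,e1,e2),(0,255,0))
    ex=np.array([np.cos(yaw),np.sin(yaw),0]);ey=np.array([-ex[1],ex[0],0]); cc=np.append(C[:2],140.5)
    for sg in(1,-1): d(ring(cc-8*ex+8.5*sg*ey,4.2,e1,e2),(255,0,255))
    cv2.imwrite(out,im)
E
python3 - <<'E'
from h import *
C=np.array([581.5,-203.2,16.]); u,r=ori(.42,-.119,1)
s=robot.observe(); x=Rn.from_rotvec(s["tcp_rot"]).as_matrix()[:,0]; print(-x,u)
foot=s["tcp_pos"]+x*(134.5)
for c,box,k in(("wrist",(250,140,130,130),5),("scene",(310,120,120,120),5),("top",(365,190,100,100),6)):
    overlay(c,cv2.imread(f"pics/{c}4.png"),box,k,foot,-x,C,-.119,f"pics/o4{c}.png")
E
```

```text
[-0.4   0.05  0.91] [-0.4   0.05  0.91]
```

View pics/o4wrist.png

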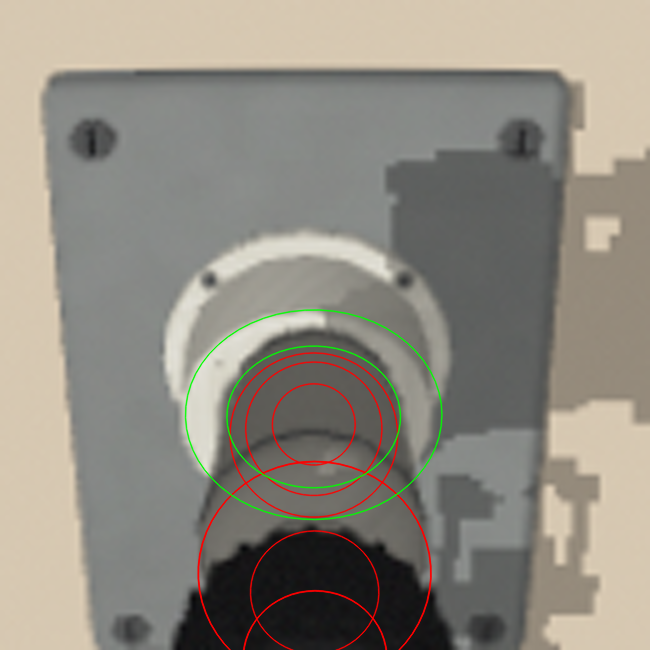

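View pics/o4scene.png

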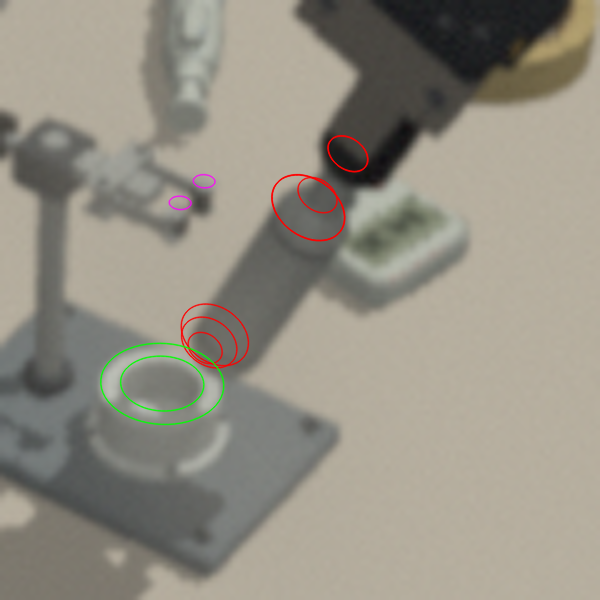

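View pics/o4top.png

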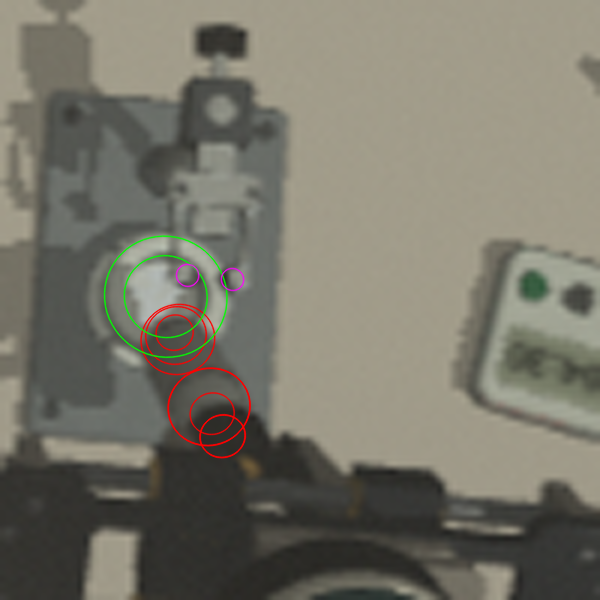

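```bash
python3 - <<'E'
from h import *
from scipy.optimize import least_squares
import pickle
C=np.array([581.5,-203.2,16.])
M={}
for c in("wrist","scene","top"):
    for k in viewer.silhouettes("cylinder_center",c):
        m=k["mask"]; ys,xs=np.nonzero(m); print(c,round(k["confidence"],2),m.sum(),xs.mean(),ys.mean())
        ok={"wrist":abs(xs.mean()-312)<25 and ys.mean()>180,"scene":abs(xs.mean()-365)<25 and abs(ys.mean()-170)<25,"top":abs(xs.mean()-398)<15 and abs(ys.mean()-255)<20}[c]
        if ok and c not in M: M[c]=m
s=robot.observe(); T=Rn.from_rotvec(s["tcp_rot"]).as_matrix(); p0=s["tcp_pos"]; print(s["t"])
pickle.dump((M,T,p0),open("m.pkl","wb"))
E
cat > fit.py <<'E'
from h import *
from scipy.optimize import least_squares
import pickle
M,T,p0=pickle.load(open("m.pkl","rb"))
sd={c:cv2.distanceTransform(m.astype(np.uint8),2,5)-cv2.distanceTransform(1-m.astype(np.uint8),2,5) for c,m in M.items()}
th=np.linspace(0,2*np.pi,48,endpoint=False)
def pose(v):
    # v: along axis, off z, off y, tilt about y, tilt about z (tool frame) ; at cap
    capp=p0-19*T[:,0]+v[0]*T[:,0]+v[1]*T[:,2]+v[2]*T[:,1]
    u=-T@Rn.from_euler("yz",[v[3],v[4]]).as_matrix()[:,0]
    return capp-152*u,u
def contour(c,v):
    foot,u=pose(v); a=np.cross(u,[0,1.,0]);a/=np.linalg.norm(a);b=np.cross(u,a)
    P=projw if c=="wrist" else (lambda X:proj(c,X))
    L=[];tag=[]
    for q,r in PR[:8]+[(40,15),(70,15),(98,15)]:
        uv=P(foot+q*u+r*(np.cos(th)[:,None]*a+np.sin(th)[:,None]*b)); L.append(uv);tag+= [q]*len(uv)
    L=np.vstack(L).astype(np.float32);tag=np.array(tag)
    h=cv2.convexHull(L,returnPoints=False).ravel()
    h=h
    # densify
    pts=L[h];tg=tag[h]; out=[]
    for i in range(len(h)):
        j=(i+1)%len(h)
        if tg[i]>90 and tg[j]>90: continue
        n=max(2,int(np.linalg.norm(pts[i]-pts[j])/1.5)+1)
        out+= [pts[i]+(pts[j]-pts[i])*k/n for k in range(n)]
    return np.array(out)
def samp(c,uv):
    return cv2.remap(sd[c].astype(np.float32),uv[:,0].astype(np.float32).reshape(-1,1),uv[:,1].astype(np.float32).reshape(-1,1),cv2.INTER_LINEAR).ravel()
def res(v,cams,bias):
    R=[]
    for c in cams:
        uv=contour(c,v)+bias.get(c,0); 
        if c=="wrist": uv=uv[uv[:,1]<232]
        d=np.clip(samp(c,uv),-8,8); 
        # resample to fixed count
        R.append(np.interp(np.linspace(0,1,60),np.linspace(0,1,len(d)),d)/np.sqrt(60)*(0.5 if c=="wrist" else 1))
    return np.concatenate(R+[np.array([v[0]*.02,v[1]*.02,v[2]*.1,v[3]*2,v[4]*8])*.3])
for cams in (list(M),["wrist"],["scene"],["top"],["scene","top"]):
    if not all(c in M for c in cams): continue
    o=least_squares(res,[0,0,0,0,0],args=(cams,{}),diff_step=1e-2,x_scale=[3,3,3,.05,.05],loss="soft_l1")
    f,u=pose(o.x); print(cams,o.x,"cost",o.cost,"foot",f,"nom",p0+134.5*T[:,0],"u",u)
E
python3 fit.py
```

```text
wrist 0.83 2645 596.1013232514177 43.010207939508504
wrist 0.71 2895 470.5105354058722 211.27253886010362
wrist 0.57 5508 311.9226579520697 268.70497458242556
scene 0.96 1258 284.63672496025436 255.94515103338634
scene 0.72 1692 352.781914893617 367.4208037825059
scene 0.61 760 367.5921052631579 170.52236842105262
top 0.73 306 398.15686274509807 254.87908496732027
top 0.68 723 318.16320885200554 230.9668049792531
top 0.62 821 260.4616321559074 318.9768574908648
top 0.18 2104 389.74239543726236 230.75
10.8333
['wrist', 'scene', 'top'] [0. 0. 0. 0. 0.] cost 6.646441359302003 foot [ 562.66 -201.     66.46] nom [ 563.27 -201.07   65.09] u [-0.4   0.05  0.91]
['wrist'] [0. 0. 0. 0. 0.] cost 1.719119992778613 foot [ 562.66 -201.     66.46] nom [ 563.27 -201.07   65.09] u [-0.4   0.05  0.91]
['scene'] [0. 0. 0. 0. 0.] cost 3.174956271176269 foot [ 562.66 -201.     66.46] nom [ 563.27 -201.07   65.09] u [-0.4   0.05  0.91]
['top'] [0. 0. 0. 0. 0.] cost 1.7523650953471204 foot [ 562.66 -201.     66.46] nom [ 563.27 -201.07   65.09] u [-0.4   0.05  0.91]
['scene', 'top'] [0. 0. 0. 0. 0.] cost 4.9273213665233895 foot [ 562.66 -201.     66.46] nom [ 563.27 -201.07   65.09] u [-0.4   0.05  0.91]
```

```bash
python3 - <<'E'
s=open('fit.py').read()
s=s.replace('o=least_squares(res,[0,0,0,0,0],args=(cams,{}),diff_step=1e-2,x_scale=[3,3,3,.05,.05],loss="soft_l1")',
'''S=np.array([10,10,10,.1,.1]); o=least_squares(lambda w:res((w-1)*S,cams,{}),np.ones(5),diff_step=3e-2,loss="soft_l1"); o.x=(o.x-1)*S''')
open('fit.py','w').write(s)
E
python3 fit.py
```

```text
Traceback (most recent call last):
  File "fit.py", line 42, in <module>
    S=np.array([10,10,10,.1,.1]); o=least_squares(lambda w:res((w-1)*S,cams,{}),np.ones(5),diff_step=3e-2,loss="soft_l1"); o.x=(o.x-1)*S
                                    ~~~~~~~~~~~~~^^^^^^^^^^^^^^^^^^^^^^^^^^^^^^^^^^^^^^^^^^^^^^^^^^^^^^^^^^^^^^^^^^^^^^^^
  File "fit.py", line 42, in <lambda>
    S=np.array([10,10,10,.1,.1]); o=least_squares(lambda w:res((w-1)*S,cams,{}),np.ones(5),diff_step=3e-2,loss="soft_l1"); o.x=(o.x-1)*S
                                                           ~~~^^^^^^^^^^^^^^^^^
  File "fit.py", line 34, in res
    uv=contour(c,v)+bias.get(c,0);
       ~~~~~~~^^^^^
  File "fit.py", line 17, in contour
    uv=P(foot+q*u+r*(np.cos(th)[:,None]*a+np.sin(th)[:,None]*b)); L.append(uv);tag+= [q]*len(uv)
  File "h.py", line 24, in projw
    K,R,t=cam("wrist"); p=np.atleast_2d(X)@R.T+t
          ~~~^^^^^^^^^
  File "h.py", line 6, in cam
    i=viewer.camera_info(c); return i["camera_matrix"],i["R"],i["t"]
ValueError: time passes only in moves, steps and waits
```

```bash
python3 - <<'E'
s=open('h.py').read()
s=s.replace('''def cam(c):
    i=''','''_cc={}
def cam(c):
    if c not in _cc: _cc[c]=_cam(c)
    return _cc[c]
def _cam(c):
    i=''')
s=s.replace('def projw(X):\n    K,R,t=cam("wrist")','def projw(X):\n    K,R,t=cam("wrist")  # clear _cc after moves\n   ')
s=s.replace('#  ','#').replace('after moves\n   ;','after moves\n   ')
open('h.py','w').write(s)
E
sed -n 28,34p h.py; timeout 200 python3 fit.py 2>&1 | tail -12
```

```text
K,R,t=cam("wrist")  # clear _cc after moves
    p=np.atleast_2d(X)@R.T+t
    rho=np.hypot(p[:,0],p[:,1]); th=np.arctan2(rho,p[:,2]); k=th/np.maximum(rho,1e-9)
    return np.c_[K[0,0]*p[:,0]*k+K[0,2],K[1,1]*p[:,1]*k+K[1,2]]
PR=[(15-15*np.cos(a),15*np.sin(a)) for a in np.linspace(0.1,np.pi/2,8)]+[(100,15),(108,8),(134,8)]
def overlay(c,img,box,s,foot,u,C,yaw,out):
    x0,y0,w,h=box
['wrist', 'scene', 'top'] [ 0.58 -2.83  1.61  0.02 -0.01] cost 0.5603114807647975 foot [ 557.67 -200.72   63.64] nom [ 563.27 -201.07   65.09] u [-0.39  0.06  0.92]
['wrist'] [-6.86 -3.41 -0.34  0.02  0.  ] cost 0.07952940453756296 foot [ 554.49 -199.86   70.32] nom [ 563.27 -201.07   65.09] u [-0.39  0.04  0.92]
['scene'] [-3.01 -5.13  1.49  0.    0.02] cost 0.22682303547067262 foot [ 556.59 -196.44   66.84] nom [ 563.27 -201.07   65.09] u [-0.4   0.03  0.91]
['top'] [-1.63 -1.03  0.1   0.03  0.  ] cost 0.15786170022708523 foot [ 556.94 -200.08   65.74] nom [ 563.27 -201.07   65.09] u [-0.38  0.04  0.92]
['scene', 'top'] [ 0.95 -2.08  1.76  0.03 -0.01] cost 0.3900101809531895 foot [ 557.26 -200.73   63.1 ] nom [ 563.27 -201.07   65.09] u [-0.38  0.06  0.92]
```

```bash
cat >> h.py <<'E'
YAW=-0.119; CUP=np.array([581.5,-203.2,16.])
A_,OZ,TILT=0.0,-3.0,0.022
def tcp_for(ball,L,yaw=YAW):
    """ball centre position & cylinder lean -> tcp pos, rotvec, u"""
    for sgn in (1,):
        _,r=ori(L+TILT,yaw,1); T=Rn.from_rotvec(r).as_matrix()
        u=-T@Rn.from_euler("y",TILT).as_matrix()[:,0]
    cap=ball+137*u
    return cap+19*T[:,0]-A_*T[:,0]-OZ*T[:,2],r,u
E
python3 - <<'E'
from h import *
s=robot.observe()
for L in(.42,.25,0):
    b=CUP+[0,0,28]; p,r,u=tcp_for(b,L); print(L,p,u,np.arccos(u[2]),kin.ik(p,r))
ball=CUP+[0,0,22+8]; p,r,u=tcp_for(ball,.42)
robot.servo_line(p,feed=60,rotation=r)
s=robot.observe(); print(s["t"],s["tcp_pos"],p,s["contact_force"])
_cc.clear()
for c,box,k in(("wrist",(250,140,130,130),5),("scene",(310,120,120,120),5),("top",(365,190,100,100),6)):
    im=viewer.read_camera(c)[:,:,::-1]; cv2.imwrite(f"pics/{c}5.png",im)
    overlay(c,np.ascontiguousarray(im),box,k,ball-15*u,u,CUP,YAW,f"pics/o5{c}.png")
print(robot.observe()["t"])
E
python3 -c "
import cv2,numpy as np
a=cv2.imread('pics/o5scene.png');b=cv2.imread('pics/o5top.png')
cv2.imwrite('pics/o5.png',np.hstack([a[150:600,0:400],b[150:600,20:420]]))"
```

```text
0.42 [ 536.79 -197.85  153.2 ] [-0.4   0.05  0.91] 0.41999999999999976 [ 1.12  0.32 -0.87  2.15  0.43  0.37  1.42]
0.25 [ 555.78 -200.13  159.25] [-0.25  0.03  0.97] 0.2499999999999993 [ 1.01  0.4  -0.83  1.97  0.42  0.66  1.4 ]
0 [ 584.89 -203.61  162.07] [ 0. -0.  1.] 0.0 [ 0.79  0.54 -0.69  1.69  0.39  1.03  1.42]
11.7 [ 536.88 -197.73  155.39] [ 536.79 -197.85  155.2 ] [-0.72 -0.69 -2.18]Traceback (most recent call last):
  File "<stdin>", line 8, in <module>
NameError: name '_cc' is not defined
[ WARN:0@0.021] global loadsave.cpp:275 findDecoder imread_('pics/o5scene.png'): can't open/read file: check file path/integrity
[ WARN:0@0.021] global loadsave.cpp:275 findDecoder imread_('pics/o5top.png'): can't open/read file: check file path/integrity
Traceback (most recent call last):
TypeError: 'NoneType' object is not subscriptable
```

```bash
python3 - <<'E'
from h import *
ball=CUP+[0,0,22+8]; p,r,u=tcp_for(ball,.42)
for c,box,k in(("wrist",(250,140,130,130),5),("scene",(310,120,120,120),5),("top",(365,190,100,100),6)):
    im=np.ascontiguousarray(viewer.read_camera(c)[:,:,::-1]); cv2.imwrite(f"pics/{c}5.png",im)
    overlay(c,im,box,k,ball-15*u,u,CUP,YAW,f"pics/o5{c}.png")
print(robot.observe()["t"])
E
python3 -c "
import cv2,numpy as np
a=cv2.imread('pics/o5scene.png');b=cv2.imread('pics/o5top.png')
cv2.imwrite('pics/o5.png',np.hstack([a[150:600,0:400],b[150:600,20:420]]))"
```

```text
11.85
```

View pics/o5.png

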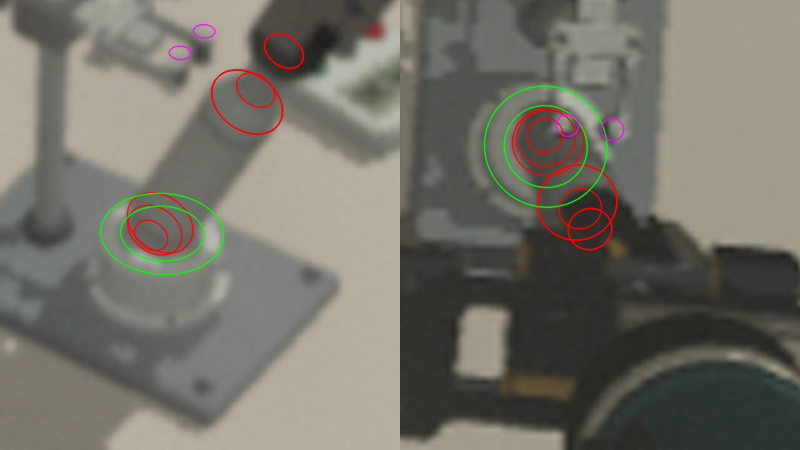

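View pics/o5wrist.png

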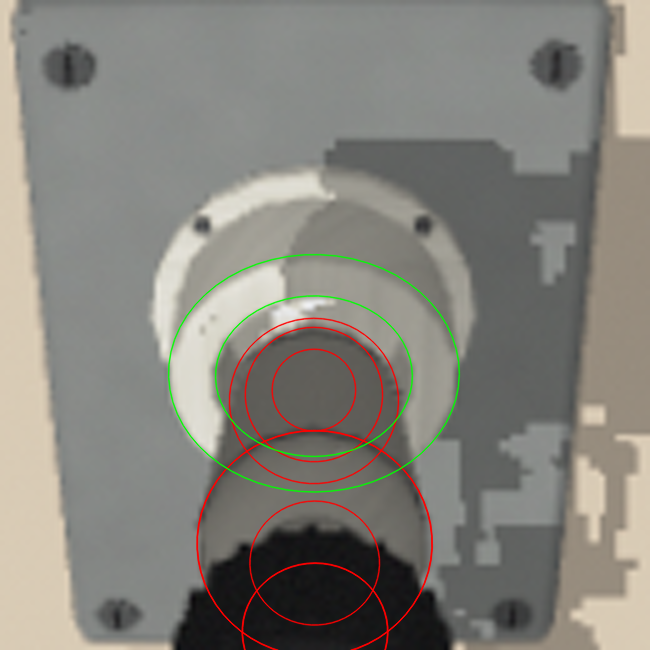

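```bash
sed -i 's/^A_,OZ,TILT=.*/A_,OZ,TILT=0.0,-3.0,0.016/' h.py; python3 - <<'E'
from h import *
for h in (6,4,2.5,1,0):
    ball=CUP+[0,0,22+h]; p,r,u=tcp_for(ball,.42)
    robot.servo_line(p,feed=30,rotation=r)
    s=robot.observe(); print(h,s["t"],s["tcp_pos"]-p,s["contact_force"],s["wrist_torque"])
    if np.linalg.norm(s["contact_force"]-[-.3,0,-2.3])>8: break
E
```

```text
6 12.1 [ 0.   -0.13  0.02] [ 0.34  0.32 -3.  ] [ 0.16  0.58 -0.03]
4 12.35 [-0.17  0.06 -0.22] [-0.83 -0.18 -1.75] [0.09 0.55 0.02]
2.5 12.6 [-0.06  0.04 -0.11] [-1.13 -0.5  -2.19] [0.19 0.59 0.  ]
1 12.85 [-0.05  0.03 -0.1 ] [ 0.44 -1.   -2.06] [0.12 0.59 0.04]
0 13.1 [ 0.02  0.01 -0.04] [-0.22  0.05 -1.99] [ 0.06  0.54 -0.  ]
```

```bash
python3 - <<'E'
from h import *
base=np.array([-.2,-.3,-2.2])
for L,h in ((.38,21.5),(.34,20),(.30,18.5),(.27,17),(.24,16),(.23,15.3),(.23,14.8),(.23,14.4)):
    ball=CUP+[0,0,h]; p,r,u=tcp_for(ball,L)
    robot.servo_line(p,feed=35,rotation=r)
    s=robot.observe(); print(L,h,s["t"],s["tcp_pos"]-p,s["contact_force"],s["wrist_torque"])
    if np.linalg.norm(s["contact_force"]-base)>8: break
E
```

```text
0.38 21.5 13.3833 [0.6  0.12 0.21] [ 0.63  0.33 -3.21] [0.13 0.59 0.05]
0.34 20 13.6583 [ 0.04  0.28 -0.15] [-0.13 -0.45 -3.23] [ 0.15  0.48 -0.01]
0.3 18.5 13.9417 [-0.21  0.24 -0.25] [-0.06  0.32 -2.28] [0.18 0.37 0.02]
0.27 17 14.1917 [-0.18  0.17 -0.2 ] [-0.34 -0.22 -2.78] [0.11 0.4  0.08]
0.24 16 14.4417 [-0.07  0.19 -0.14] [-0.63  0.19 -2.26] [0.17 0.33 0.02]
0.23 15.3 14.6917 [-0.2  -0.02 -0.13] [-0.15 -0.08 -1.89] [0.08 0.29 0.  ]
0.23 14.8 14.9417 [0.04 0.   0.16] [-0.23 -0.22 -0.68] [0.14 0.31 0.05]
0.23 14.4 15.1917 [ 0.39 -0.06  0.48] [-1.14  0.5   3.21] [0.09 0.22 0.03]
```

```bash
python3 - <<'E'
from h import *
ball=CUP+[0,0,14.6]; p,r,u=tcp_for(ball,.23)
for c,box,k in(("wrist",(230,140,160,160),5),("scene",(310,120,120,120),5)):
    im=np.ascontiguousarray(viewer.read_camera(c)[:,:,::-1]); cv2.imwrite(f"pics/{c}6.png",im)
    overlay(c,im,box,k if c=="scene" else 3.75,ball-15*u,u,CUP,YAW,f"pics/o6{c}.png")
E
python3 -c "
import cv2,numpy as np
a=cv2.imread('pics/o6scene.png')[:,:400];b=cv2.imread('pics/o6wrist.png')
b=b[:600,100:500];cv2.imwrite('pics/o6.png',np.hstack([a,b]))"
```

```text
(no output)
```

View pics/o6.png

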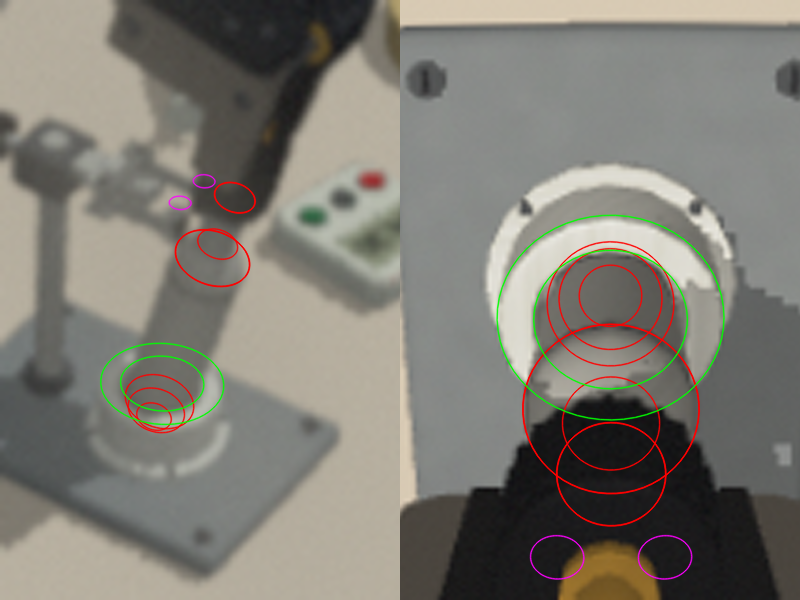

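```bash
python3 - <<'E'
from h import *
ex=np.array([np.cos(YAW),np.sin(YAW),0])
for L in (.19,.16,.13,.10,.08,.06,.04,.02,0.0):
    ball=CUP+[0,0,14.5]; p,r,u=tcp_for(ball,L)
    robot.servo_line(p,feed=40,rotation=r)
    s=robot.observe(); f=s["contact_force"]; print(L,round(s["t"],2),s["tcp_pos"]-p,f,"fx",f@ex,s["wrist_torque"])
    if abs(f@ex)>30 or f[2]>20: break
for c,box in(("wrist",(230,140,160,160)),("scene",(310,120,120,120))):
    im=np.ascontiguousarray(viewer.read_camera(c)[:,:,::-1]); cv2.imwrite(f"pics/{c}7.png",im)
    overlay(c,im,box,5 if c=="scene" else 3.75,ball-15*u,u,CUP,YAW,f"pics/o7{c}.png")
E
python3 -c "
import cv2,numpy as np
a=cv2.imread('pics/o7scene.png')[:,:400];b=cv2.imread('pics/o7wrist.png')
b=b[:600,100:500];cv2.imwrite('pics/o7.png',np.hstack([a,b]))"
```

```text
0.19 15.56 [0.72 0.12 0.23] [-0.84  0.48  5.09] fx -0.8931600731282543 [0.1  0.22 0.04]
0.16 15.81 [-0.98  0.23 -0.17] [-5.34  1.34  8.98] fx -5.456125331082065 [0.33 1.03 0.04]
0.13 16.06 [-1.44  0.23 -0.17] [-6.06  0.48  9.05] fx -6.078970622870576 [ 0.29  1.09 -0.01]
0.1 16.31 [-0.33  0.18  0.17] [-2.89  0.37  5.94] fx -2.9103946130244274 [ 0.19  0.54 -0.01]
0.08 16.56 [0.63 0.03 0.31] [0.22 0.77 2.99] fx 0.12380390931430621 [ 0.1  -0.25  0.  ]
0.06 16.81 [1.   0.01 0.36] [ 1.99 -0.62  3.75] fx 2.046901038027362 [ 0.09 -0.64  0.07]
0.04 17.06 [1.25 0.   0.44] [ 4.31 -0.62  3.63] fx 4.350723259919374 [ 0.   -1.05  0.  ]
0.02 17.31 [ 0.96 -0.03  0.46] [4.46 0.72 5.21] fx 4.339291900780543 [ 0.03 -0.98 -0.02]
0.0 17.56 [-1.2   0.18  0.37] [-2.98  0.31 10.5 ] fx -2.9932349200506887 [ 0.24  0.33 -0.02]
```

View pics/o7.png

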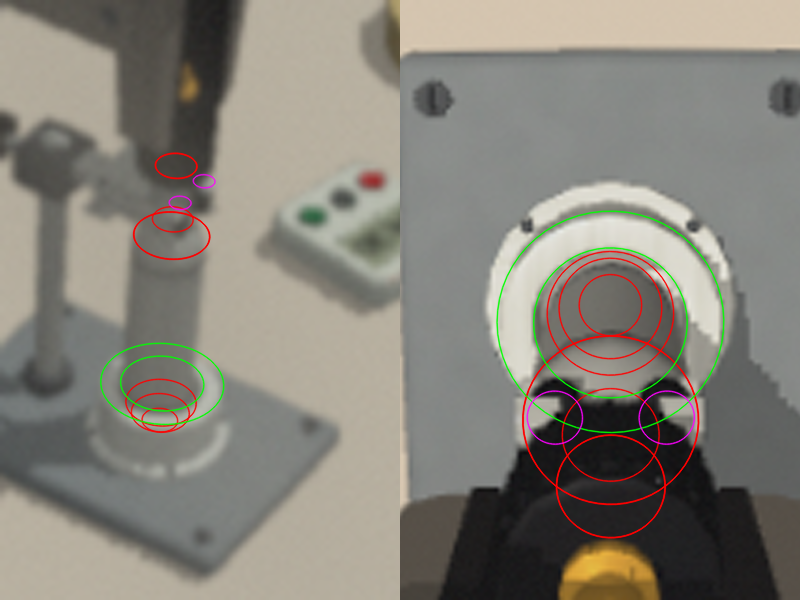

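Forces show the snap: −6 N of resistance at 0.16–0.13 rad, a +4 N pull-in past 0.08, then −3 N against the back stop at 0, with the foot pressed down throughout. The pictures show the neck behind both rollers. I'll make one small push to the stop, then release.

```bash
python3 - <<'E'
from h import *
ex=np.array([np.cos(YAW),np.sin(YAW),0])
p,r,u=tcp_for(CUP+[0,0,14.5],-.012)
robot.servo_line(p,feed=20,rotation=r); s=robot.observe(); print(s["t"],s["contact_force"],s["contact_force"]@ex)
p,r,u=tcp_for(CUP+[0,0,14.7],0.0)
robot.servo_line(p,feed=20,rotation=r); robot.hold(.2);s=robot.observe(); print(s["t"],s["contact_force"],s["contact_force"]@ex)
grip(0.6); s=robot.observe(); print(s["t"],s["contact_force"],s["grip_width"])
for c in("wrist","scene","top"):
    cv2.imwrite(f"pics/{c}8.png",viewer.read_camera(c)[:,:,::-1])
E
python3 -c "
import cv2,numpy as np
a=cv2.imread('pics/scene8.png')[110:240,300:400];b=cv2.imread('pics/wrist8.png')[160:368,230:390]
cv2.imwrite('pics/o8.png',np.hstack([cv2.resize(a,None,fx=4.6,fy=4.6)[:598,:],cv2.resize(b,None,fx=2,fy=2.875)[:598]]))"
```

```text
17.9083 [-7.42  0.71 12.06] -7.451348112407925
18.3583 [-0.24 -0.14  7.82] -0.21868811767615468
18.9333 [0.2  0.57 0.69] 0.5994707050443255
```

View pics/o8.png

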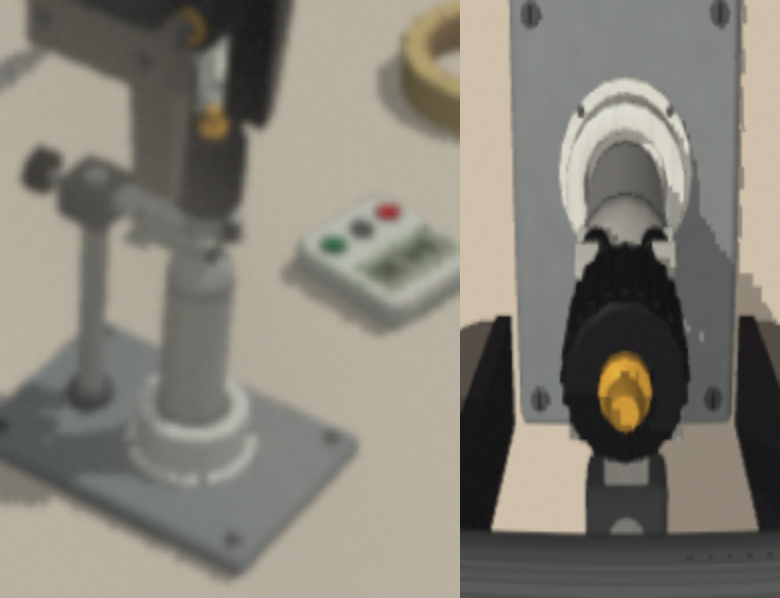

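The cylinder stands free in the cup, upright, with its neck behind both rollers; the gripper is open and clear on both sides. I'll retract straight up and check.

```bash
python3 - <<'E'
from h import *
s=robot.observe(); p=s["tcp_pos"]
grip(0.9)
robot.servo_line(p+[0,0,85],feed=120)
robot.servo_line(p+[-110,60,105],feed=200); robot.hold(.4)
s=robot.observe(); print(s["t"],s["contact_force"])
for c in("wrist","scene","top"):
    cv2.imwrite(f"pics/{c}9.png",viewer.read_camera(c)[:,:,::-1])
    for n in ("cylinder_foot","cylinder_cap","cylinder_neck","cylinder_center","clip","cup_mouth","rinse_beaker","vial_1_center"):
        if c!="wrist" or n[:3]=="cyl":
            for cf,q in pin(n,c):
                if cf>.4 and (q[1]<-150 or n[0] in"rv"): print(c,n,round(cf,2),q)
E
python3 -c "
import cv2,numpy as np
a=cv2.imread('pics/scene9.png')[110:240,280:410];b=cv2.imread('pics/top9.png')[180:310,330:460]
cv2.imwrite('pics/o9.png',np.hstack([cv2.resize(a,None,fx=3,fy=3),cv2.resize(b,None,fx=3,fy=3)]))"
```

```text
21.7 [-0.11 -0.1  -0.12]
wrist cylinder_foot 0.96 [ 585.53 -201.67   14.33]
wrist cylinder_neck 0.74 [ 583.71 -200.4   136.24]
wrist cylinder_center 0.66 [ 583.49 -199.32  101.  ]
scene cylinder_foot 0.91 [ 581.92 -204.87   15.26]
scene cylinder_cap 0.6 [ 580.88 -203.84  166.95]
scene cylinder_neck 0.71 [ 583.84 -204.62  128.32]
scene cylinder_neck 0.71 [ 583.18 -203.43   15.61]
scene cylinder_center 0.9 [ 586.23 -203.7   100.17]
scene clip 0.85 [ 580.17 -199.09  131.48]
scene cup_mouth 0.92 [ 580.13 -204.01   35.43]
scene cup_mouth 0.65 [ 583.07 -204.67  130.52]
scene rinse_beaker 0.79 [570.48 164.49  -0.41]
scene vial_1_center 0.56 [427.98 -23.18  27.63]
top cylinder_cap 0.56 [ 582.43 -204.37   18.92]
top cylinder_cap 0.46 [ 586.15 -204.54  166.39]
top cylinder_neck 0.45 [ 579.45 -202.34  135.7 ]
top cylinder_center 0.41 [ 583.61 -201.04  103.16]
top clip 0.81 [ 582.12 -202.31  132.66]
top rinse_beaker 0.57 [570.78 157.39   0.02]
top vial_1_center 0.46 [570.57 159.79   0.49]
top vial_1_center 0.41 [430.27 -30.61  22.08]
```

View pics/o9.png

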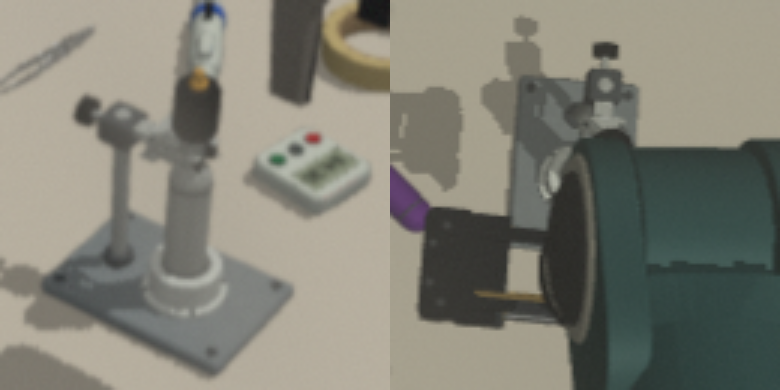

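View pics/scene9.png

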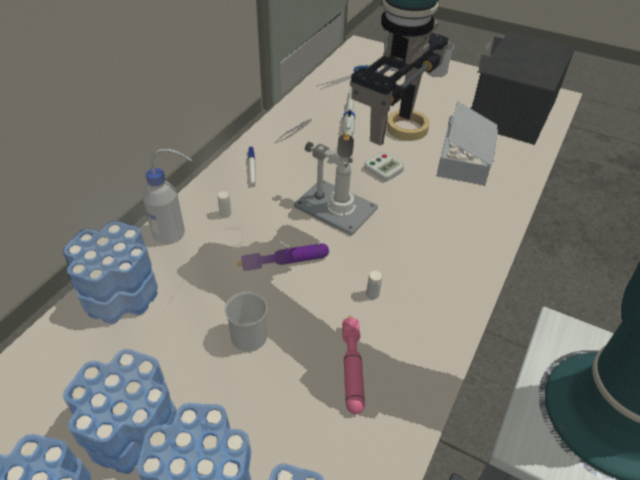

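View pics/wrist9.png

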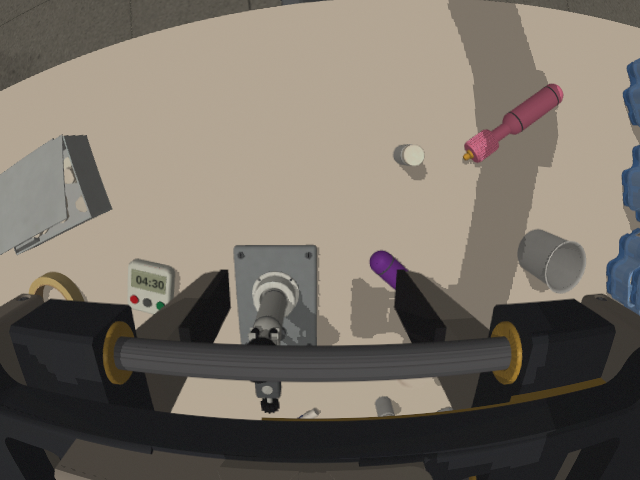

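The scene view shows the cylinder upright in the cup at (342,190), neck in the clip, with the empty beaker (248,322) and vials (374,285) and (224,204) standing. Pinpoints give the foot at z≈15, neck≈133 and cap≈167, all above the cup centre to within a few mm. I'll hand it in.

```bash
python3 -c "
from cell import robot
robot.job_done(); print('ok')"
```

```text
the job is handed in; nothing more can be done
ok
```

The steel cylinder is standing upright in its bench stand and I handed the job in at about 22 s of the 42 s allowed; the system gives no verdict.

- **What I did:** I gripped the cap along the cylinder's axis and drew it out of the beaker. The foot went into the cup at a 0.42 rad lean, and I straightened to 0.23 rad while lowering it to the floor, which it reached at the expected height. From there I straightened it about the foot, keeping it lightly pressed down, then pushed to the back stop, let go and pulled away.
- **Snap-in:** Resistance reached about 6 N, turned into a pull-in of about 4 N, then the neck met the back stop. This was a little under the stated 10 N. I could not read the clip arm angles, so the snap is judged from these forces and the pictures.
- **Last checks:** The foot reads z ≈ 15 mm (should be 16), the neck ≈ 133 mm (133) and the cap ≈ 167 mm (168). Position is within about 5 mm of the cup centre, which is roughly the detector noise. Force on the tool after pulling away was near zero. The beaker and both vials are standing.
- **Disagreements:** The cylinder sat about 3 mm off-centre in the grip, which I measured in the pictures and corrected before inserting. The scene and top cameras differed by 2–3 mm on the stand, so I used their average. The arm partly hid the stand in the last top view.

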